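Snap the control knob back onto the hob and hold it in

TASK

Put the loose grey control knob back on the hob's bare square spindle, turned so that its red pointer points to the red dot, and press until its catch clicks. Keep pressing past the click until the knob has pushed the sprung orange ring fully down, and finish while still holding the knob pressed down there with the gripper. Do not disturb the other things on the worktop.

Things in the scene. Friction and masses are not known exactly. Their poses are not given: they have to be found in the camera images.
- knob: The loose light-grey control knob, a block 50 (x) x 34 (y) x 38 (z) mm, about 60 g, standing upright on the worktop. Origin: centre of its underside; z up; the red pointer line on its top runs to its +x end. Grip its flat sides (+-17 mm in y) about 26 mm above its underside. A 17 mm square bore, 30 mm deep, sides along x and y, rises from the origin; 3 mm 45-degree lead-in.
- pointer (a point): Pointer end of the red line on the knob's top, 23 mm from the knob's axis along its +x, 38 mm above its underside.
- hob: Black table-top hob, heavy and fixed, 360 (x) x 290 (y) mm, its top 60 mm above the worktop; origin at the centre of its underside, z up. The aluminium control strip with the spindle is along its -x edge (towards the robot); a pan stands on the glass behind it.
- spindle_top (a point): Centre of the top of the bare steel spindle: 15 mm square, sides along the hob's x and y, rising 28.4 mm above the hob's top (its last 3.4 mm are stepped narrower, to 9 mm). It does not turn. The knob's underside is level with this point as the bore begins to enter.
- catch_mid (a point): Point on the spindle's axis 18 mm above the hob's top, level with two sprung brass catches, 4 mm proud of its x faces, that the knob's 5 mm high lip must push in. The push needed starts with the knob's underside about 20 mm above the hob's top, rises to 10-15 N at 18 to 16 mm and drops with a click at about 14 mm; the catches then draw the knob down to about 8 mm.
- spindle_foot (a point): Point on the spindle's axis at the height of the hob's top.
- dot (a point): Centre of the red dot on the hob's top, 40 mm from the spindle's axis along the hob's +x (towards the pan). The pointer points to it when the knob's x axis lies along the hob's x axis.
- wake_ring (a joint): Sprung orange ring, 37 mm across, round the spindle's foot. 0: up, its top 7 mm above the hob's top. 0.006: fully down (6 mm), its top 1 mm above the hob's top. After the click the knob's underside meets it and presses it down: 4 N to start it, 10 N fully down. It springs up when not pressed.
- milk_pan: Steel pan, 136 mm across, 75 mm high, standing on the hob. Bystander. Origin: centre of its underside.
- salt_pot: White ceramic salt pot, 44 mm across, 69 mm high. Bystander. Origin: centre of its underside.
- egg_cup: Blue egg cup, 48 mm across, 55 mm high. Bystander. Origin: centre of its underside.
- mug: White mug, 80 mm across, 92 mm high, handle to its +y. Bystander. Origin: centre of its underside.
- sugar_jar: Glass jar with steel cap, 72 mm across, 100 mm high. Bystander. Origin: centre of its underside.
- spoon_rest: White trefoil spoon rest, 165 mm across, 10 mm high. Bystander. Origin: centre of its underside.
- teaspoon: Steel spoon, 140 mm long, lying along its x. Bystander.
- spice_jar: Amber jar with black cap, 44 mm across, 85 mm high. Bystander. Origin: centre of its underside.
Not all that is in view belongs to the job. Leave any green or pink look-alike of the knob alone.

How it is judged (in metres and radians):
On the way, in this order (a step that is already met when the one before it is completed fails the run):
1. the knob is on the spindle, upright, square and with its pointer to the dot (angle between the x axis of knob and the x axis of hob, either way round below 0.14 rad and angle between knob's own z axis and vertical below 0.12 rad and horizontal distance between knob and spindle_foot below 0.004 m and horizontal distance between pointer and dot below 0.025 m and z of knob in the frame of hob below 0.0865 m), for 0.04 s.
2. the catch has clicked: the knob has been pressed past it and rests on the orange ring (angle between the x axis of knob and the x axis of hob, either way round below 0.14 rad and angle between knob's own z axis and vertical below 0.12 rad and horizontal distance between knob and spindle_foot below 0.004 m and horizontal distance between pointer and dot below 0.025 m and z of knob in the frame of hob below 0.0678 m), for 0.1 s.
At the end, for the whole second after the job is handed in: Knob on the spindle, axis within 4 mm, upright within 0.12 rad, pointer to the dot (x axes within 0.14 rad), underside under 4 mm above the hob's top, orange ring at least 4.2 of 6 mm down, fingers still on the knob (over 3 N) and the knob pressing on the hob (over 4 N) (angle between the x axis of knob and the x axis of hob, either way round below 0.14 rad and angle between knob's own z axis and vertical below 0.12 rad and horizontal distance between knob and spindle_foot below 0.004 m and horizontal distance between pointer and dot below 0.025 m and z of knob in the frame of hob below 0.064 m and value of joint wake_ring above 0.0042 m and contact force between the fingers and knob above 3 N and contact force between knob and hob above 4 N); the arm keeps its last pose, push and grip.
It fails at once if another thing on the worktop is moved by more than 30 mm (distance of any of salt_pot, egg_cup, milk_pan, mug, sugar_jar, spoon_rest, teaspoon, spice_jar from where it was at the start of the episode above 0.03 m).
It also fails if it takes over 54 s, if anything falls off the work surface, if the arm or the gripper's body presses on something with over 40 N, if the wrist force passes 120 N, or if a joint passes its speed limit or range.

ROBOT

A 6-joint arm with a two-finger parallel gripper is mounted at the origin on the work surface. World frame = base frame: x ahead of the robot, y to its left, z up, the work surface at z = 0. Lengths are in m, angles in degrees, forces in N, time in s.
With the tool pointing down it reaches from about 0.425 to 0.925 m from the base axis. Payload 12.5 kg.
Tool frame: the origin (TCP) lies at the very end of the fingers, on their centre line; the grasp point (between the pads) lies 19 mm behind it (tcp_to_grasp is the distance from the TCP to the grasp point, in m); z points along the fingers, y is the direction in which the jaws open and shut (so a half turn about z gives the same grasp; the last joint's range is limited). The gripper opens to 85 mm and grips with 20 to 120 N. Pads are 22 mm wide; open, the fingers measure 114 mm over their backs; the gripper's body (76 mm by 85 mm) begins 54 mm behind the grasp point. The pads swing forward as they close: fully open they stand 13 mm farther back than shut.
Start: joints at [57.319, 28.126, 89.318, -0, 62.55, -6.05], TCP at [0.28, 0.559, 0.201] pointing down, gripper open.
Joint ranges: [-177.58, 177.58], [-47.91, 125.51], [2.72, 160], [-65.01, 245.01], [3.68, 167.84], [-153.87, 153.87]. Speed limits (degrees/s): [127.2, 127.2, 159.86, 180, 180, 180].

INTERFACE

Orientations are given as [roll, pitch, yaw] about the fixed x, y, z axes, in that order (R = Rz(yaw) Ry(pitch) Rx(roll)).
In Python, from cell import move_pose, line_to, move_j, move_gripper, wait, inverse_kinematics, capture, PlanningError, job_done, get_time, get_q, get_qd, get_tau, get_tcp_pos, get_eef_rot, get_ft_force, get_torque, get_gripper_width, tcp_to_grasp gives the robot as it stands. Calls block until the motion is done:
- move_pose(position, orientation): joint-space move of the TCP to a pose.
- line_to(position, rotation=None, feed=0.15, threshold=None): straight line of the TCP; rotation=None keeps the orientation; feed is the mean speed in m/s. With threshold (N) it stops when the force on the tool has changed by that much, and returns True; else False.
- move_j(angles): joint-space move.
- move_gripper(opening, f_grip=None): finger opening in m; f_grip is the grip in N (None keeps the last); returns when the fingers have stopped.
- wait(seconds).
- inverse_kinematics(position, orientation): joint angles nearest the present ones, or None.
- capture(name): name is "side" or "top" or "wrist"; returns a dict with "image" (384x512x3 uint8, red, green, blue), "camera_matrix" (3x3 intrinsics, pixels), "D" ([k1, k2, p1, p2, k3] as OpenCV has them; the pictures are not rectified), "T" (4x4, takes a point from camera to world coordinates). Camera axes: x right, y down, z forward; pixel columns grow to the right and rows downward; lengths in m; the calibration is good to about 2 mm. A picture is of the moment at which its call begins. There is no depth.
A pose or a line that the arm cannot do raises PlanningError and nothing moves.
- job_done(): hands the job in, once; it reports no verdict.
Readings, each from a call of its own:
- get_time(): time.
- get_q(): joint angles.
- get_qd(): joint speeds.
- get_tau(): joint torques, N m.
- get_tcp_pos(): TCP position.
- get_eef_rot(): TCP orientation.
- get_ft_force(): force on the tool from outside, world axes, zero at the start.
- get_torque(): the same for the moment, N m.
- get_gripper_width(): finger opening in m.
Only numpy, scipy, OpenCV 4.12 (cv2) and the standard library are available. Lean on these libraries where they do the work, as an engineer would, in place of code of your own. Each camera call takes 0.05 s, during which the arm holds its last target.

## Working session

There is one attempt and no reset: what is moved stays moved. The work goes in short steps, each a Python script; the robot and the scene stay as the last script left them, time stands still between calls to the robot, and variables do not carry over. Pictures are saved under pics/ and viewed, and the job is handed in when it is done.

```bash
ls; mkdir -p pics
cat > h.py <<'E'
import numpy as np, cv2
from cell import *
def snap(name, out):
    c=capture(name); cv2.imwrite('pics/'+out+'.png', c['image'][:,:,::-1]); np.savez('pics/'+out+'.npz',**{k:np.array(c[k]) for k in('image','camera_matrix','D','T')}); return c
def load(out): return dict(np.load('pics/'+out+'.npz'))
def ray(c,uv):
    p=cv2.undistortPoints(np.array([[uv]],float),c['camera_matrix'],c['D'])[0,0]
    d=c['T'][:3,:3]@np.array([p[0],p[1],1.]); return c['T'][:3,3],d/np.linalg.norm(d)
def atz(c,uv,z):
    o,d=ray(c,uv); return o+d*(z-o[2])/d[2]
def tri(obs):
    A=np.zeros((3,3));b=np.zeros(3)
    for c,uv in obs:
        o,d=ray(c,uv);P=np.eye(3)-np.outer(d,d);A+=P;b+=P@o
    x=np.linalg.solve(A,b)
    return x,[np.linalg.norm((np.eye(3)-np.outer(d,d))@(x-o)) for o,d in [ray(c,uv) for c,uv in obs]]
def proj(c,p):
    T=np.linalg.inv(c['T']); r,_=cv2.Rodrigues(T[:3,:3]); return cv2.projectPoints(np.atleast_2d(np.array(p,float)),r,T[:3,3],c['camera_matrix'],c['D'])[0][:,0]
E
python3 - <<'E'
from h import *
for n in('side','top','wrist'):
    c=snap(n,n+'0'); print(n,c['T'].round(3).tolist(),c['camera_matrix'].round(1).tolist())
print(get_time(),tcp_to_grasp,get_eef_rot())
E
```

```text
pics
side [[0.729, -0.494, 0.474, -0.143], [-0.685, -0.51, 0.521, -0.715], [-0.016, -0.704, -0.71, 1.101], [0.0, 0.0, 0.0, 1.0]] [[431.3, 0.0, 253.7], [0.0, 431.3, 193.0], [0.0, 0.0, 1.0]]
top [[-0.025, -0.982, 0.187, 0.257], [-1.0, 0.025, -0.004, 0.036], [-0.001, -0.187, -0.982, 1.633], [0.0, 0.0, 0.0, 1.0]] [[425.9, 0.0, 250.6], [0.0, 425.9, 186.6], [0.0, 0.0, 1.0]]
wrist [[0.448, 0.853, 0.269, 0.212], [0.894, -0.427, -0.135, 0.593], [-0.001, 0.301, -0.954, 0.374], [0.0, 0.0, 0.0, 1.0]] [[280.5, 0.0, 252.7], [0.0, 280.5, 191.7], [0.0, 0.0, 1.0]]
0.15 0.0187 [-1.79956401e+02 -2.49080655e-03  1.53367298e+02]
```

View pics/side0.png

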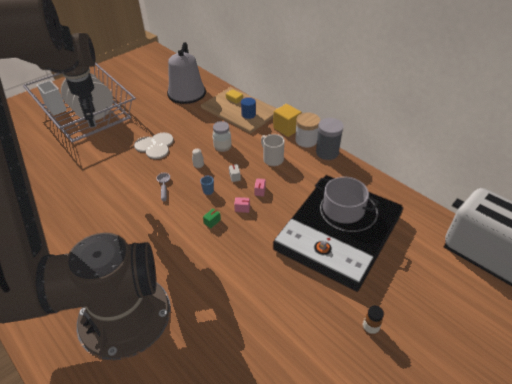

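View pics/top0.png

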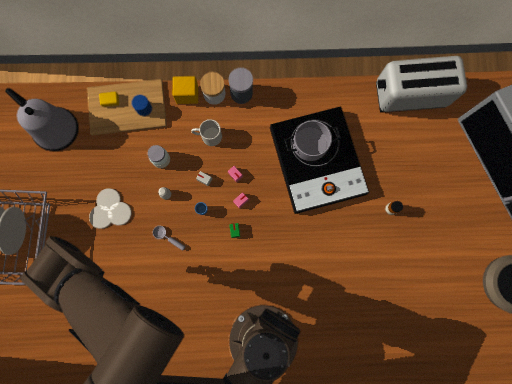

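View pics/wrist0.png

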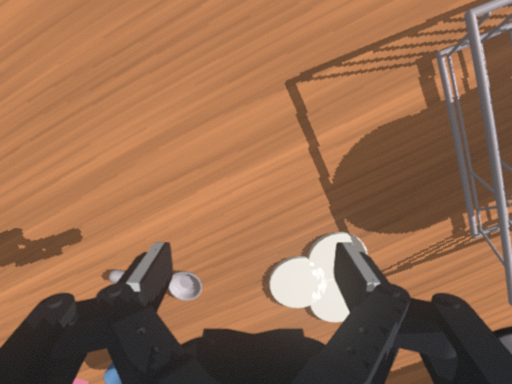

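Candidates in the top view: pink (235,174) and (241,201), green (235,230), and light grey (205,178), which is (234,173) in the side view. Only the grey one fits the description, so I'll enlarge it along with the spindle.

Run:
```python
from h import *
s=cv2.imread('pics/side0.png');t=cv2.imread('pics/top0.png')
def cr(i,u,v,w,h): return cv2.resize(i[v-h//2:v+h//2,u-w//2:u+w//2],(400,300),interpolation=cv2.INTER_CUBIC)
cv2.imwrite('pics/c1.png',np.vstack([np.hstack([cr(t,205,178,40,30),cr(s,234,173,40,30)]),np.hstack([cr(t,330,188,80,60),cr(s,322,247,80,60)])]))
T=load('top0');S=load('side0')
for n,a,b in(('knob',(205,178),(234,173)),('spin',(329,186),(323,246))): print(n,tri([(T,a),(S,b)]))
```

```text
knob (array([0.60106678, 0.20681863, 0.01806383]), [np.float64(0.0019515802794325653), np.float64(0.001951580279432438)])
spin (array([ 0.54890868, -0.26206585,  0.0620208 ]), [np.float64(0.002289019615993813), np.float64(0.0022890196159938217)])
```

View pics/c1.png

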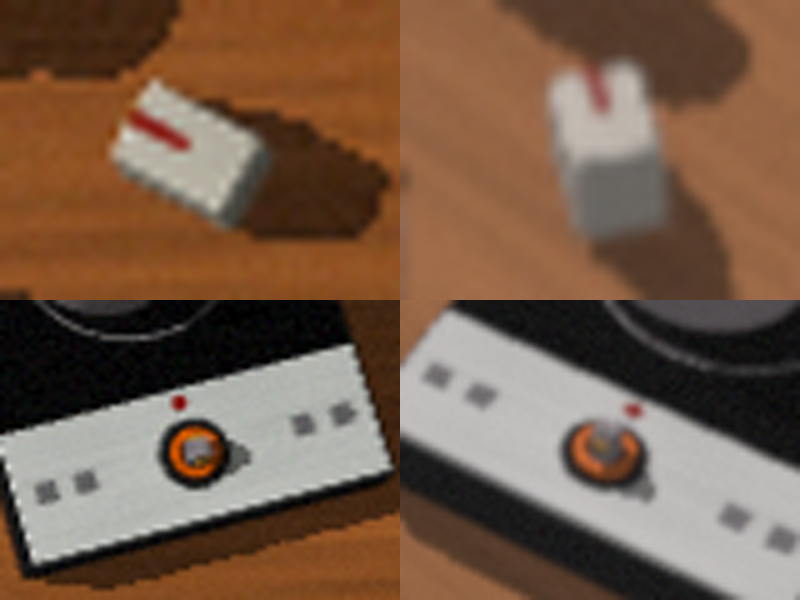

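The enlarged crops show the grey block at top (205,178). It has a red line on its light-grey top running to the +y/+x end (yaw about 60°), so it is the knob. The spindle is at top (329,186) inside the orange ring, with the red dot up and left of it. Next I'll look at the spindle with the wrist camera from opposite sides, then at the knob.

Run:
```python
from h import *
R=lambda y:[180,0,y]
for p,y in(([.55,-.262,.21],15),([.55,-.262,.21],-165),([.6,.207,.16],60),([.6,.207,.16],-120)):
    print(y, inverse_kinematics(p,R(y)))
move_pose([.55,-.262,.21],R(15)); wait(.3); snap('wrist','w1'); print(get_time())
move_pose([.55,-.262,.21],R(-165)); wait(.3); snap('wrist','w2'); print(get_time(),get_q())
```

```text
15 [-3.16813725e+01  2.63349873e+01  9.09973616e+01 -2.54444375e-14
  6.26676510e+01  4.33186275e+01]
-165 [ -31.68137248   26.33498734   90.99736163    0.           62.66765103
 -136.68137248]
60 [ 1.30747905e+01  3.12435638e+01  9.04840649e+01 -2.54444375e-14
  5.82723713e+01  4.30747905e+01]
-120 [  13.07479053   31.24356378   90.48406495    0.           58.27237127
 -136.92520947]
3.5333
6.5333 [-3.16813867e+01  2.63368459e+01  9.09977360e+01 -8.66932061e-05
  6.26659066e+01 -1.36677840e+02]
```

Run:
```python
import cv2,numpy as np
cv2.imwrite('pics/w12.png',np.hstack([cv2.resize(cv2.imread(f'pics/w{i}.png')[60:300,110:400],None,fx=1.37,fy=1.37) for i in(1,2)]))
```

```text
(no output)
```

View pics/w12.png

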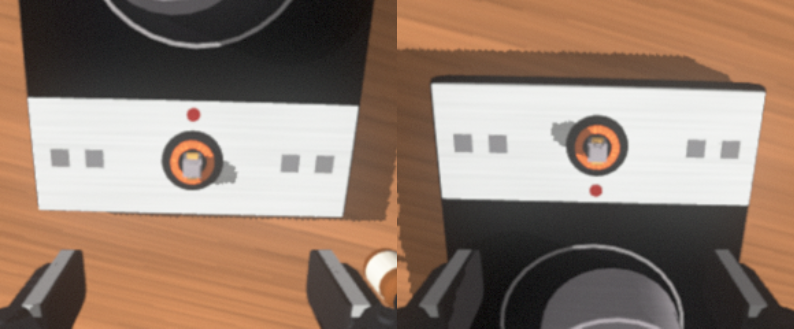

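Both views show the spindle inside the orange ring, about (192,165) left and (597,148) right in the montage, with the red dot at (193,115) and (596,190). Next I'll measure them to sub-pixel.

```bash
cat > m.py <<'E'
from h import *
def blobs(mask,mina=8):
    n,l,s,c=cv2.connectedComponentsWithStats(mask.astype(np.uint8)); return [(c[i].round(2),int(s[i,4])) for i in range(1,n) if s[i,4]>=mina]
E
python3 - <<'E'
from m import *
W=[load('w1'),load('w2')]
tiles=[]
for c in W:
    im=c['image'].astype(int); r,g,b=im[...,0],im[...,1],im[...,2]
    hsv=cv2.cvtColor(c['image'],cv2.COLOR_RGB2HSV)
    red=(r>120)&(g<75)&(b<75); print('red',blobs(red))
    org=(r>180)&(g>70)&(g<150)&(b<70); print('or',blobs(org,20))
    gr=(abs(r-g)<14)&(r>100)&(r<165); print('grey',[x for x in blobs(gr,60) if x[1]<400])
    o=np.argwhere(org&(np.add.outer(abs(np.arange(384)-190),abs(np.arange(512)-255))<120)).mean(0).astype(int)
    print(o); v,u=o; tiles.append(cv2.resize(c['image'][v-40:v+30,u-35:u+35,::-1],(400,400),interpolation=cv2.INTER_CUBIC)); print('crop org',u-35,v-40)
cv2.imwrite('pics/sp.png',np.hstack(tiles))
E
```

```text
red [(array([  0.82, 121.27]), 11), (array([251.44, 142.06]), 16)]
or [(array([394.98, 268.48]), 40)]
grey [(array([236.51, 178.98]), 65), (array([153.41, 174.95]), 131), (array([178.53, 175.05]), 131), (array([273.69, 186.99]), 168), (array([321.37, 178.93]), 127), (array([346.36, 179.48]), 128)]
[143 248]
crop org 213 103
red [(array([254.71, 198.95]), 21), (array([488.52, 209.04]), 25), (array([471.93, 266.04]), 27)]
or []
grey [(array([166.28, 123.82]), 110), (array([338.33, 124.85]), 85), (array([232.15, 154.99]), 199), (array([157.53, 164.14]), 145), (array([183.22, 164.6 ]), 141), (array([327.72, 168.08]), 129), (array([352.6 , 168.98]), 126), (array([142.51, 267.8 ]), 286), (array([362.36, 266.8 ]), 374)]
[-9223372036854775808 -9223372036854775808]<stdin>:10: RuntimeWarning: Mean of empty slice.
  ret = um.true_divide(
<stdin>:10: RuntimeWarning: invalid value encountered in cast
<stdin>:11: RuntimeWarning: overflow encountered in scalar subtract
Traceback (most recent call last):
cv2.error: OpenCV(4.12.0) /io/opencv/modules/imgproc/src/resize.cpp:4208: error: (-215:Assertion failed) !ssize.empty() in function 'resize'
```

Run:
```python
from m import *
W=[load('w1'),load('w2')]
d=[(251.44,142.06),(254.71,198.95)]
print('dot',tri(list(zip(W,d))))
tiles=[]
for i,(c,(u,v)) in enumerate(zip(W,[(250,170),(255,170)])):
    tiles.append(cv2.resize(c['image'][v-35:v+35,u-35:u+35,::-1],(400,400),interpolation=cv2.INTER_CUBIC)); print(u-35,v-35)
    p1,p2=[((153.41,174.95),(346.36,179.48)),((157.53,164.14),(352.6,168.98))][i]
    a,b=atz(c,p1,.06),atz(c,p2,.06); e=a-b if i==0 else b-a; print('hob yaw',np.degrees(np.arctan2(e[1],e[0]))-90,(a+b)/2, np.linalg.norm(e))
    # dark trim ring: dark blob excluding big ones
    g=c['image'].astype(int); dark=(g.max(2)<80); 
    n,l,s,cc=cv2.connectedComponentsWithStats(dark.astype(np.uint8))
    for k in range(1,n):
        if 100<s[k,4]<2500: print('dark',cc[k],s[k])
    m=[k for k in range(1,n) if abs(s[k,0]+s[k,2]/2-u)<15 and 20<s[k,2]<80 and s[k,1]<190]
    for k in m:
        cn,_=cv2.findContours((l==k).astype(np.uint8),cv2.RETR_EXTERNAL,cv2.CHAIN_APPROX_NONE)
        el=cv2.fitEllipse(max(cn,key=len)); print('ell',el, atz(c,el[0],.06))
cv2.imwrite('pics/sp.png',np.hstack(tiles))
```

```text
dot (array([ 0.5834015 , -0.25078594,  0.05857732]), [np.float64(0.00038967081952514143), np.float64(0.0003896708195250582)])
215 135
hob yaw 13.63995995789793 [ 0.54319967 -0.26027573  0.06      ] 0.23054430878312815
dark [256.74489796 172.88095238] [231 157  41  41 294]
ell ((250.05747985839844, 177.20465087890625), (38.366119384765625, 39.30959701538086), 87.68518829345703) [ 0.54312128 -0.26025527  0.06      ]
220 135
hob yaw 13.564126368586884 [ 0.54363655 -0.2603681   0.06      ] 0.23057304858926886
dark [44.11818739 38.33864054] [  21   16   47   45 1633]
dark [250.95051354 119.2194211 ] [ 135  115  243   11 1071]
dark [253.78281623 162.91885442] [234 146  43  42 419]
ell ((255.36647033691406, 165.90626525878906), (40.88166046142578, 41.97996139526367), 99.6781997680664) [ 0.54301569 -0.26051022  0.06      ]
```

View pics/sp.png

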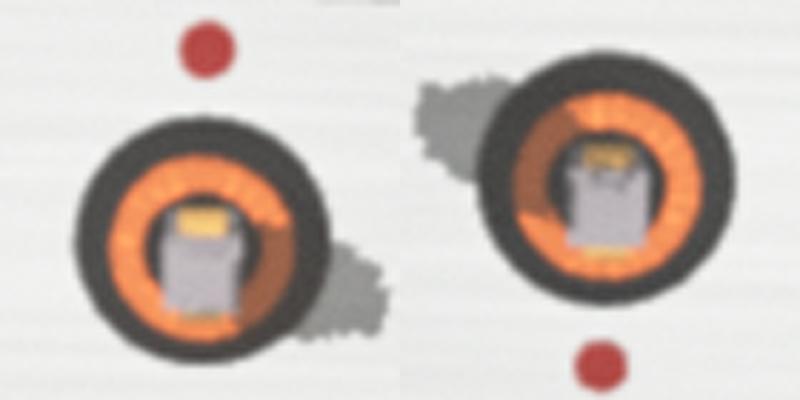

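The measurements agree: spindle axis at (0.543, −0.260), hob yaw 13.6°, dot height 0.0586 (expected 0.060), and dot-to-axis distance 41 mm (expected 40). Now the knob from two sides.

Run:
```python
from h import *
W=[load('w1'),load('w2')]
print('top',tri([(W[0],(250,184.9)),(W[1],(255.9,174.4))]))
print('pan',atz(load('top0'),(312,141),.11), )
R=lambda y:[180,0,y]
tiles=[]
for i,y in enumerate((-120,60)):
    move_pose([.6,.207,.17],R(y)); wait(.3); c=snap('wrist',f'k{i+1}'); print(get_time())
    u,v=proj(c,[.6,.207,.038])[0].astype(int); print(u-50,v-50)
    tiles.append(cv2.resize(c['image'][v-50:v+50,u-50:u+50,::-1],(400,400),interpolation=cv2.INTER_CUBIC))
cv2.imwrite('pics/kn.png',np.hstack(tiles))
```

```text
top (array([ 0.54410746, -0.2601139 ,  0.09663645]), [np.float64(0.00014600960250874383), np.float64(0.0001460096025087256)])
pan [ 0.71315621 -0.20150521  0.11      ]
8.6083
203 125
11.6083
202 125
```

View pics/kn.png

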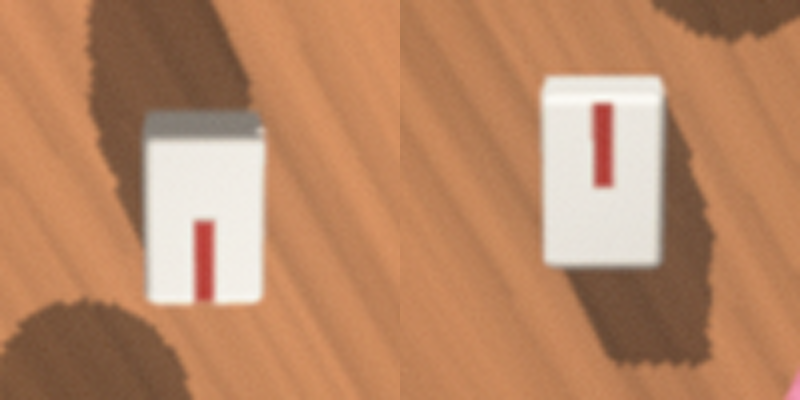

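View pics/k2.png

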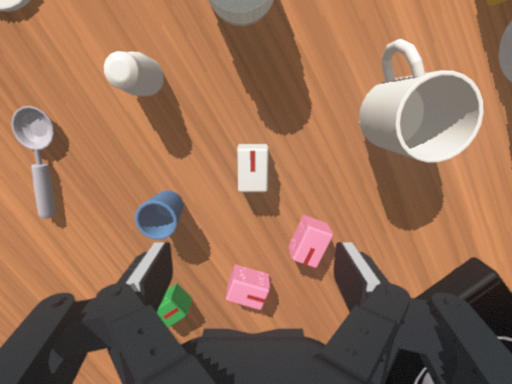

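The grey knob is upright with its red pointer line. Its top-face corners are clear in both crops: (146,138) to (264,302) on the left and (543,98) to (662,267) on the right. Next I'll triangulate them.

Run:
```python
from h import *
a,b=load('k1'),load('k2')
A=[(264,302),(147,302),(146,138),(264,136)]; B=[(143,98),(262,98),(262,267),(144,267)]
P=[]
for p,q in zip(A,B):
    x,r=tri([(a,(203+p[0]/4-.4,125+p[1]/4-.4)),(b,(202+q[0]/4-.4,125+q[1]/4-.4))]); P.append(x); print(x.round(4),np.round(r[0],4))
P=np.array(P); c=P.mean(0); e=P[0]+P[1]-P[2]-P[3]; f=P[0]-P[1]; f2=P[3]-P[2]
print('c',c,'yaw',np.degrees(np.arctan2(e[1],e[0])),'len',np.linalg.norm(e)/2,np.linalg.norm(f),np.linalg.norm(f2), np.degrees(np.arctan2(f[1],f[0]))-90)
r,_=tri([(a,(203+204/4-.4,125+301/4-.4)),(b,(202+202.5/4-.4,125+103/4-.4))]); print('ptr',r,np.linalg.norm((r-c)[:2]),np.degrees(np.arctan2(*(r-c)[1::-1])))
```

```text
[0.6    0.2413 0.0373] 0.0005
[0.6288 0.2248 0.0373] 0.0001
[0.6048 0.1831 0.0382] 0.0005
[0.576  0.1993 0.0371] 0.0001
c [0.60239115 0.21211084 0.03745395] yaw 60.146836414529055 len 0.04824564899415711 0.03314192041162145 0.03312863536684252 60.01357409402587
ptr [0.61406972 0.23202644 0.03939757] 0.023087228822930395 59.61250575710184
```

The knob's top face measures z = 37.5 mm and 48 x 33 mm, and the pointer sits 23 mm out at 60°, so it matches the description. Grasping it now.

Run:
```python
from h import *
R=[180,0,60.0]
move_gripper(.06,80)
move_pose([.6024,.2121,.08],R)
hit=line_to([.6024,.2121,.006],feed=.08,threshold=8)
print(hit,get_tcp_pos(),get_ft_force())
move_gripper(.02,80); print('w',get_gripper_width(),get_ft_force(),get_time())
line_to([.6024,.2121,.16],feed=.12); print('w',get_gripper_width(),get_tcp_pos(),get_ft_force(),get_time())
snap('wrist','g1');snap('side','g1s');print(get_time())
```

```text
False [0.60268617 0.21220049 0.00644828] [-1.12322017 -0.67051989  0.61766821]
w 0.019754275301002835 [-4.74561306  0.92489259 14.64634408] 13.975
w 0.019944416226174735 [0.60208983 0.2120071  0.15920272] [0.64817628 0.13126116 0.10109604] 15.4083
15.5083
```

View pics/g1.png

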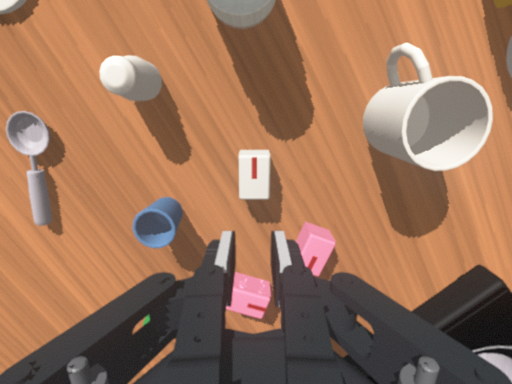

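The gripper closed to 20 mm and the knob is still on the worktop, at (254,175) in the wrist view, so the grasp missed. I'll find out why before trying again.

Run:
```python
from h import *
g=load('g1');b=load('k2')
print(proj(g,[.6021,.212,.1592]),proj(g,[.6024,.2121,.0375]),proj(b,[.6024,.2121,.0375]), proj(b,[.6,.207,.17]))
print(g['T'].round(4).tolist()); print(b['T'].round(4).tolist())
s=load('g1s'); u,v=proj(s,[.6024,.2121,.0375])[0].astype(int);print(u,v)
u2,v2=254,175
cv2.imwrite('pics/g1c.png',np.hstack([cv2.resize(s['image'][v-70:v+30,u-50:u+50,::-1],(400,400),interpolation=cv2.INTER_CUBIC),cv2.resize(g['image'][v2-50:v2+50,u2-50:u2+50,::-1],(400,400),interpolation=cv2.INTER_CUBIC)]))
print(get_eef_rot(),get_q())
```

```text
[[252.54483016 223.79364372]] [[252.81749091 177.7151194 ]] [[252.09167096 170.69870093]] [[252.53656106 223.78610761]]
[[0.8661, -0.4767, -0.1501, 0.6408], [-0.4998, -0.8262, -0.26, 0.2787], [-0.0001, 0.3003, -0.9539, 0.3325], [0.0, 0.0, 0.0, 1.0]]
[[0.8662, -0.477, -0.1489, 0.6384], [-0.4997, -0.8263, -0.2598, 0.2737], [0.0009, 0.2994, -0.9541, 0.3433], [0.0, 0.0, 0.0, 1.0]]
233 168
[-1.79950517e+02  4.77918472e-02  6.00015260e+01] [ 1.34737705e+01  3.16042920e+01  8.99124485e+01 -7.48616395e-04
  5.85520504e+01  4.34726560e+01]
```

View pics/g1c.png

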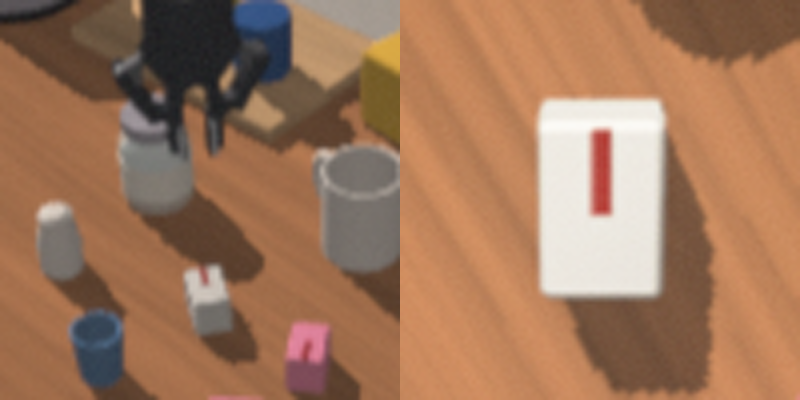

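Run:
```python
from h import *
s=load('g1s')
for z in(.1592,.17,.18,.2): print(z,proj(s,[.602,.212,z]))
u,v=232,135
im=cv2.resize(s['image'][v-30:v+45,u-50:u+50,::-1],(800,600),interpolation=cv2.INTER_CUBIC)
for z in(.1592,.1779):
    p=(proj(s,[.602,.212,z])[0]-[u-50,v-30]+.5)*8-.5; cv2.circle(im,tuple(int(x) for x in p),5,(0,255,0),1)
cv2.imwrite('pics/g2.png',im)
```

```text
0.1592 [[231.79096114 142.17661422]]
0.17 [[231.62757005 139.72148859]]
0.18 [[231.47473145 137.42540647]]
0.2 [[231.16448758 132.76606538]]
```

View pics/g2.png

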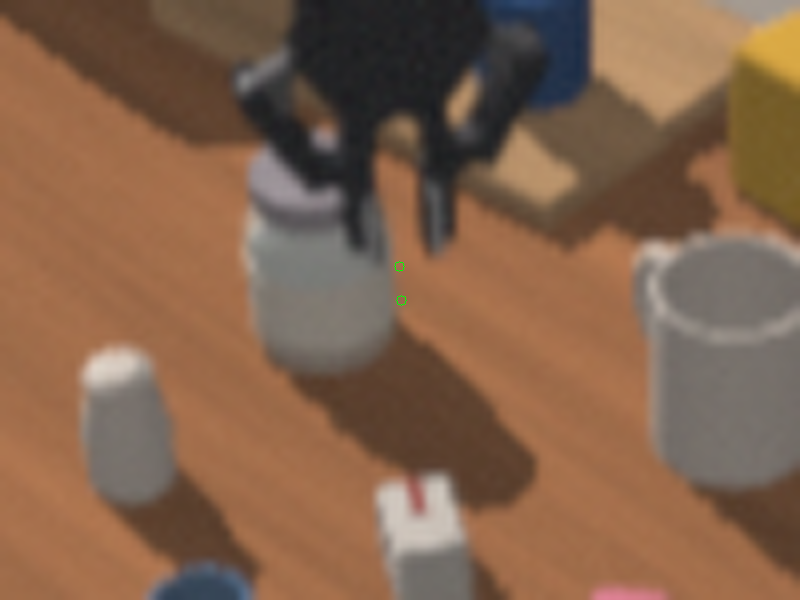

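The fingertips in the side view sit at about crop row 250, while the reported TCP projects to row 300. So the real tips are roughly 25 mm higher than the reported TCP, which is why the pads only brushed the knob's top. I'll quantify this with the wrist camera too.

Run:
```python
from h import *
g=load('g1')
s=load('g1s')
y=np.array([-.866,.5,0]) # jaw dir (knob +y)
x=np.array([.5,.866,0])
for h in(0,.01,.02,.025,.03,.035):
    P=[np.array([.6021,.212,.1592+h])+sg*y*.010+e*x*.011 for sg in(1,-1) for e in (1,-1)]
    print(h,'wrist',proj(g,P).round(1).tolist(),'side',proj(s,P).round(1).tolist())
w=g['image'][205:265,205:305,::-1]
cv2.imwrite('pics/g3.png',cv2.resize(w,(800,480),interpolation=cv2.INTER_CUBIC))
```

```text
0 wrist [[237.4, 208.5], [237.9, 238.5], [267.7, 208.5], [267.2, 238.6]] side [[228.4, 140.7], [229.6, 144.5], [234.0, 139.8], [235.3, 143.6]]
0.01 wrist [[236.6, 214.2], [237.2, 245.6], [268.5, 214.2], [267.9, 245.6]] side [[228.2, 138.4], [229.4, 142.3], [233.9, 137.5], [235.1, 141.4]]
0.02 wrist [[235.6, 220.5], [236.3, 253.4], [269.4, 220.5], [268.7, 253.4]] side [[228.1, 136.1], [229.3, 140.0], [233.7, 135.3], [235.0, 139.1]]
0.025 wrist [[235.1, 224.0], [235.8, 257.6], [269.9, 224.0], [269.2, 257.6]] side [[228.0, 135.0], [229.2, 138.8], [233.6, 134.1], [234.9, 137.9]]
0.03 wrist [[234.6, 227.7], [235.4, 262.1], [270.4, 227.7], [269.7, 262.1]] side [[227.9, 133.8], [229.1, 137.7], [233.6, 132.9], [234.8, 136.8]]
0.035 wrist [[234.0, 231.6], [234.8, 266.9], [271.0, 231.6], [270.2, 266.9]] side [[227.8, 132.7], [229.0, 136.5], [233.5, 131.8], [234.8, 135.6]]
```

View pics/g3.png

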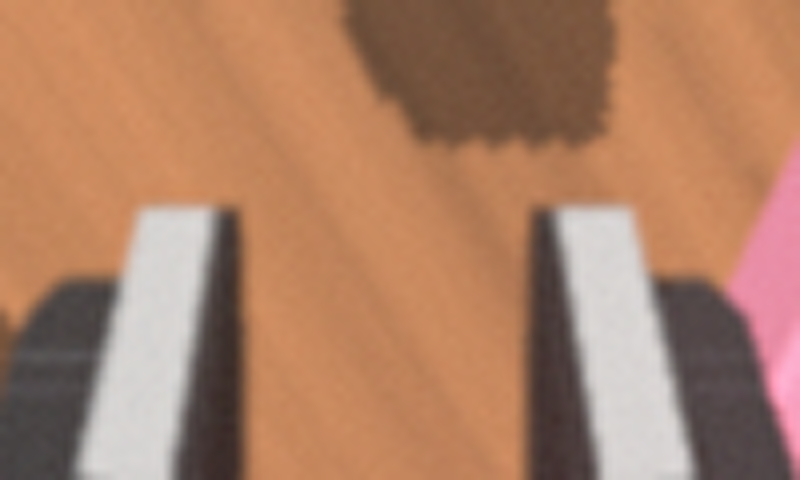

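Both cameras agree: the tips are about 33 mm above the reported TCP, at wrist row 231 (h = 0.034) and side row 136.5 (h = 0.032). This also explains the 14 N when the fingers closed on the knob's top at 37.5 mm. I'll regrasp with TCP z ≈ −0.026, guarded by a force threshold.

Run:
```python
from h import *
print(inverse_kinematics([.6026,.2115,-.026],[180,0,60.]))
move_gripper(.056,80)
X=[.6026,.2119]
hit=line_to(X+[0.0],feed=.12,threshold=8); print(hit)
if not hit: hit=line_to(X+[-.026],feed=.04,threshold=5); print(hit,get_tcp_pos(),get_ft_force())
move_gripper(.025,80); print('w',get_gripper_width(),get_ft_force(),get_time())
c=snap('wrist','g4')
```

```text
[ 1.34172109e+01  4.52029043e+01  9.68365622e+01 -2.54444375e-14
  3.79605336e+01  4.34172109e+01]
False
False [ 0.60269506  0.21192847 -0.02595297] [-0.19886256  0.30410659  0.04901763]
w 0.03311632013926875 [0.11133352 0.40742683 4.77947246] 18.55
```

View pics/g4.png

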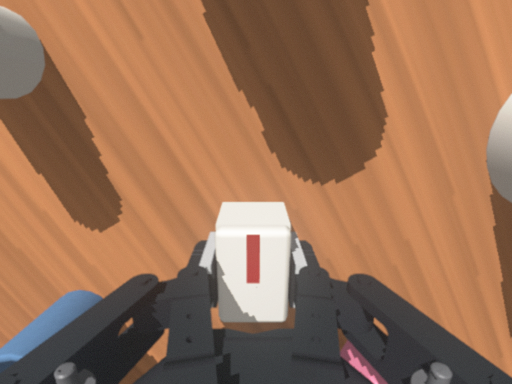

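Now it's gripped: width 33 mm, with the knob between the pads at (253,262). Lift it and check its seat in the hand against the predicted corners.

Run:
```python
from h import *
p0=get_tcp_pos()
line_to([.6026,.2119,.10],feed=.2)
print('w',get_gripper_width(),get_ft_force())
move_pose([.5432,-.2604,.11],[180,0,13.6]); wait(.2)
c=snap('wrist','g5'); snap('side','g5s'); t=np.array(get_tcp_pos()); r=get_eef_rot(); print(t,r,get_ft_force(),get_gripper_width(),get_time())
y=np.radians(r[2]); ex=np.array([np.cos(y),np.sin(y),0]);ey=np.array([-np.sin(y),np.cos(y),0])
o=t+[0,0,.026]
P=[o+a*.025*ex+b*.017*ey+[0,0,z] for z in(.038,0) for a,b in((1,1),(1,-1),(-1,-1),(-1,1))]+[o+.023*ex+[0,0,.038]]
ims=[]
for n in('g5','g5s'):
    c=load(n); im=c['image'][:,:,::-1].copy(); q=proj(c,P); m=q.mean(0).astype(int); w=(50,66) if n=='g5' else (25,25)
    im=im[m[1]-50:m[1]+50,m[0]-50:m[0]+50] if n=='g5' else im[m[1]-25:m[1]+25,m[0]-25:m[0]+25]
    f=400/im.shape[0]; im=cv2.resize(im,(400,400),interpolation=cv2.INTER_CUBIC)
    h=50 if n=='g5' else 25
    for k in q: cv2.circle(im,tuple(int(v) for v in ((k-m+h+.5)*f-.5)),3,(0,200,0),1)
    ims.append(im)
cv2.imwrite('pics/g5c.png',np.hstack(ims))
```

```text
w 0.03339596818522827 [ 0.23275944  0.59318212 -0.72283516]
[ 0.54343153 -0.25995364  0.11001059] [ 1.79999013e+02 -1.07475921e-03  1.36477552e+01] [ 0.14836471 -0.35549183 -0.77827058] 0.03280863467592236 21.4167
```

View pics/g5c.png

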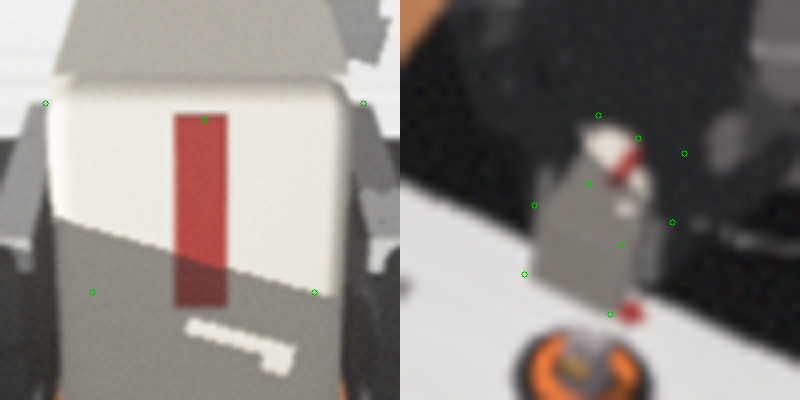

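Run:
```python
from m import *
for n in('g4','g5'):
    c=load(n); im=c['image'].astype(int); r,g,b=im[...,0],im[...,1],im[...,2]
    m=(r>90)&(g<.55*r)&(b<.55*r)&(abs(g-b)<15); 
    k,l,s,cc=cv2.connectedComponentsWithStats(m.astype(np.uint8))
    for i in range(1,k):
        if s[i,4]>200: print(n,s[i],cc[i])
    print(c['T'][:3,3].round(4))
    p=c['T'][2,3]
t4=np.array([.60269506,.21192847,-.02595297])
y=np.radians(60);ex=np.array([np.cos(y),np.sin(y),0]);ey=np.array([-np.sin(y),np.cos(y),0])
for kz in(0,-.004,-.008): print(proj(load('g4'),[np.array([t4[0],t4[1],0])+.023*ex+[0,0,.038+kz],np.array([t4[0],t4[1],0])+[0,0,.038+kz]]+[np.array([t4[0],t4[1],0])+.023*ex+a*.017*ey+[0,0,.038+kz] for a in (1,-1)]).round(1).tolist())
a,b=load('g4')['image'],load('g5')['image']
cv2.imwrite('pics/cmp.png',np.hstack([cv2.resize(x[180:340,180:330,::-1],(400,427)) for x in(a,b)]))
```

```text
g4 [247 235  12  47 524] [252.8129771  258.16984733]
[0.6412 0.2786 0.1479]
g5 [247 235  12  47 503] [252.64413519 256.37176938]
[ 0.6182 -0.2413  0.2833]
[[252.3, 235.1], [252.3, 280.5], [213.0, 235.0], [291.7, 235.0]]
[[252.3, 231.1], [252.3, 275.5], [214.2, 231.0], [290.5, 231.0]]
[[252.3, 227.3], [252.3, 270.7], [215.3, 227.3], [289.3, 227.3]]
```

View pics/cmp.png

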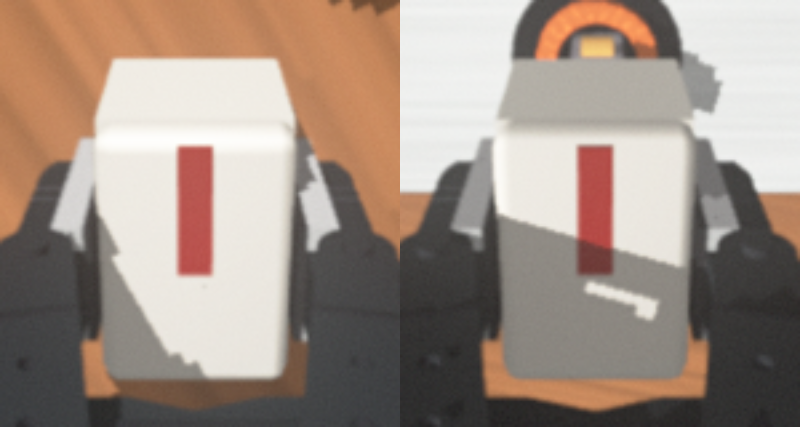

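The red line covers the same pixels in both pictures (247–259, 235–282). So there was no slip, and it matches the predicted seat (underside = TCP + 26 mm). Lower it onto the spindle with a force guard.

Run:
```python
from h import *
X=[.5432,-.2604]
move_gripper(.025,100)
line_to(X+[.07],feed=.1,threshold=8)
print(get_tcp_pos(),get_ft_force())
hit=line_to(X+[.052],feed=.02,threshold=7)
print(hit,get_tcp_pos(),get_ft_force(),get_torque(),get_time(),get_gripper_width())
snap('wrist','p1');snap('side','p1s')
s=load('p1s')['image'][210:270,283:363,::-1]
cv2.imwrite('pics/p1c.png',np.hstack([cv2.resize(s,(400,300),interpolation=cv2.INTER_CUBIC),cv2.resize(load('p1')['image'][:,:,::-1],(400,300))]))
```

```text
[ 0.54330575 -0.26048066  0.07006898] [ 0.08932147 -0.23883647 -0.10068062]
True [ 0.54343973 -0.26049076  0.05402778] [ 0.07825796 -1.22553318  2.98890319] [-0.0707177   0.0049759   0.04372468] 22.9333 0.03258212498005702
```

View pics/p1c.png

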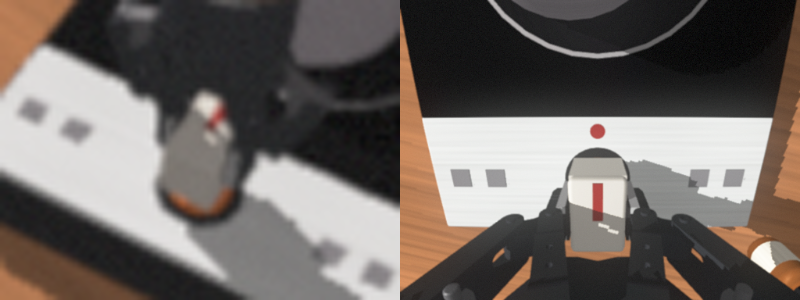

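The knob is seated on the spindle with its underside at 0.080, exactly where the catch begins, and its pointer at (597,200) lines up with the dot at (597,131). Press through the catch.

Run:
```python
from h import *
X=[.5432,-.2604]
for z in(.050,.047,.044,.041):
    hit=line_to(X+[z],feed=.02,threshold=45)
    print(z,hit,np.round(get_tcp_pos(),4),np.round(get_ft_force(),1),round(get_gripper_width(),4))
    if hit: break
wait(.3);print(np.round(get_tcp_pos(),4),np.round(get_ft_force(),1),get_time())
snap('wrist','p2')
cv2.imwrite('pics/cmp2.png',np.hstack([cv2.resize(load(n)['image'][180:340,180:330,::-1],(400,427)) for n in('g5','p2')]))
```

```text
0.05 False [ 0.5436 -0.2609  0.0502] [ 0.7 -2.7  4.3] 0.0327
0.047 False [ 0.5424 -0.2596  0.0456] [  2.3   0.3 -12.8] 0.0326
0.044 False [ 0.5429 -0.2602  0.0436] [ 0.7 -0.1 -8.9] 0.0327
0.041 False [ 0.5434 -0.2606  0.0416] [-0.4  0.9  1.3] 0.0328
[ 0.5434 -0.2606  0.0413] [-0.1  0.4  3.6] 24.575
```

View pics/cmp2.png

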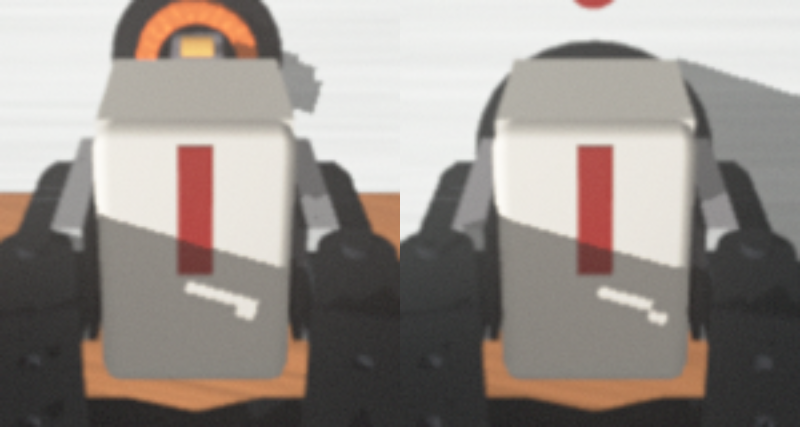

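The catch clicked: the force reversed at about TCP 0.046. The grip is unchanged, and the underside is at about 0.067, resting on the ring. Now press the ring to its stop.

Run:
```python
from h import *
X=[.5432,-.2604]
for z in(.0395,.038,.0365,.0355,.0345,.034):
    hit=line_to(X+[z],feed=.015,threshold=45); wait(.1)
    f=get_ft_force(); print(z,hit,np.round(get_tcp_pos(),4),np.round(f,1))
    if hit or f[2]>28: break
wait(.3);print(np.round(get_tcp_pos(),4),np.round(get_eef_rot(),2),np.round(get_ft_force(),1),get_gripper_width(),get_time())
snap('wrist','p3');snap('side','p3s')
cv2.imwrite('pics/cmp3.png',np.hstack([cv2.resize(load(n)['image'][180:340,180:330,::-1],(390,416)) for n in('g5','p3')]))
```

```text
0.0395 False [ 0.5434 -0.2606  0.0396] [0.9 0.1 4.6]
0.038 False [ 0.5434 -0.2606  0.0383] [-0.2 -0.7  6.4]
0.0365 False [ 0.5434 -0.2606  0.0369] [-0.6  0.2  8.5]
0.0355 False [ 0.5434 -0.2606  0.036 ] [-0.  -0.1  8.1]
0.0345 False [ 0.5435 -0.2606  0.0355] [-2.3  1.1 13.8]
0.034 False [ 0.5435 -0.2606  0.0354] [-3.   2.4 19.8]
[ 0.5435 -0.2606  0.0355] [ 1.7998e+02 -3.0000e-02  1.3600e+01] [-4.3  1.5 19.3] 0.03286082431545787 27.025
```

View pics/cmp3.png

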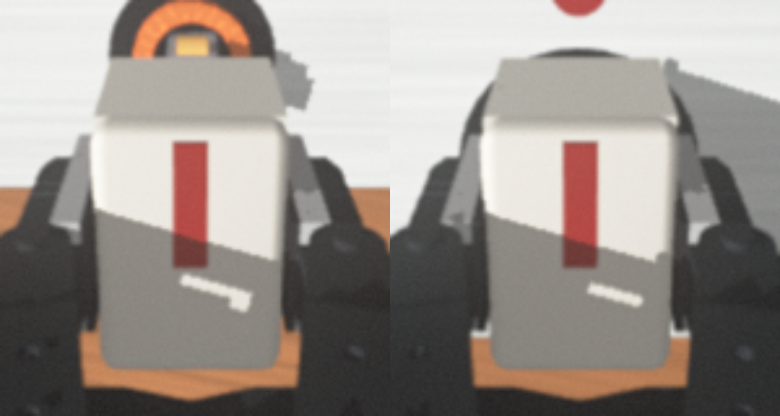

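View pics/p3s.png

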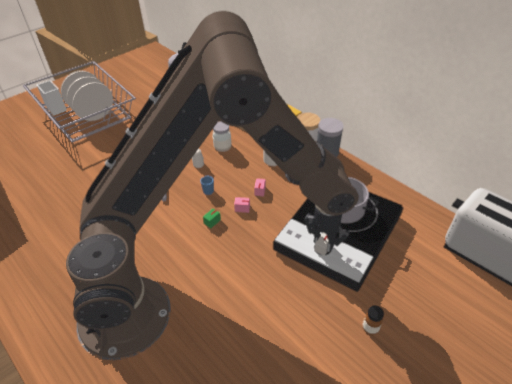

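It has bottomed out: the force rose from 8 N to 20 N with no further travel, the underside is at about 0.061, and the grip hasn't slipped. The fingertips are still about 8 mm above the hob. Handing in.

Run:
```python
from h import *
print(np.round(get_ft_force(),1),get_time()); job_done()
```

```text
[-4.2  2.5 20.1] 27.125
the job is handed in; nothing more can be done
```

I put the grey knob on the spindle with its pointer to the red dot, pressed it past the click and pushed the orange ring down to its stop. I handed the job in at 27 s with the gripper still pressing; no verdict was reported.

**Last checks:**
- **Press:** about 20 N downward, and more push gave no more travel. The knob's underside is about 1 mm above the hob's top. The ring moved about 5.8 of its 6 mm, judged from arm travel because I could not read the ring directly.
- **Click:** the push force reversed at about the expected height, and the knob was drawn down onto the ring.
- **Alignment:** tool yaw is 13.6°, the same as the measured hob yaw. The axis is within about 0.5 mm of the measured spindle axis.
- **Grip:** finger opening is 33 mm, and the wrist pictures show no slip in the hand.
- **Other things:** none looked moved in the last side picture, though the arm hides some of them there, including the mug and part of the pan. I did not measure their positions.

**What disagreed:** the first grasp missed. The real fingertips are about 33 mm above the reported TCP, which I measured in both the side and wrist views. The fingers closed on the knob's top and shifted it by about 1 mm. I corrected for the offset, and the second grasp held.

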